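Weigh two vials on the pivot balance and seat the heavier one in the reader

TASK

Find out which of the two look-alike vials is fuller: stand one in each cup of the little pivot balance, let go and let the beam tip on its own. Take the vial whose side drops, leaving the other one standing in its cup, put it upright in the reader's well and push it down firmly, past the stiff sliding of the seat, until you feel it bottom out; then let go. Be gentle with the balance and do not force the seat.

Things in the scene. Friction and masses are not known exactly. Their poses are not given: they have to be found in the camera images.
- vial_a: One of two identical upright vials: white round body 30 mm diameter, 40 mm tall, then a grey round screw cap 26 mm diameter from 45 to 62 mm up (the top). Origin at the centre of its underside, z up its axis. Weighs 45 to 115 g, unknown; nothing outside shows which vial is heavier. Stands on the bench at the start; take it by the cap from above.
- vial_b: The other vial, same shape and sizes as vial_a; its own unknown weight of 45 to 115 g.
- balance: Pivot balance fixed on the bench: grey base 90 x 130 x 12 mm, a fork 85 mm high (33 x 24 mm) in its middle, and a beam along the balance's y axis turning about its x axis, pivot 75 mm above the bench. A cup stands on each end of the beam, 90 mm from the pivot. Origin at the centre of the base's underside, z up, +y towards cup_left.
- cup_left (a point): Centre of the inner floor of the cup on the balance's +y arm, 81 mm above the bench with the beam level. The cup is round, 35 mm inside and 43 mm outside diameter, its rim 8 mm above its floor. It is rigid with the beam (z is the cup's axis), so cup and vial lean with the beam.
- cup_right (a point): The same for the cup on the balance's -y arm.
- beam (a joint): Tilt of the beam in rad: 0 level, positive when cup_left is down, negative when cup_right is down, stops at -0.11 and 0.11 (cups about 10 mm down or up). Empty, it rests where left; a touch moves it. A vial in one cup takes it down to the stop, and with a vial in each it always goes to one stop, mostly in 1.5 s, nearly equal ones in 4 s. Rigid at a stop; keep loads under 15 N.
- reader: Vial reader fixed on the bench: block 134 x 134 mm, 50 mm high, with one round vertical well in the middle of its top. Origin at the centre of its underside, z up. Bottomed in the well means 10 to 18 N on the vial, held for half a second; over 25 N damages the seat. Once bottomed and let go, the vial's underside is 26 to 38 mm below the well's mouth.
- well_mouth (a point): Centre of the well's mouth, on top of the reader. Well 34 mm diameter, 3 mm chamfer. Its black rubber seat waits 18 to 33 mm down (varies, not reported). Pushed, the seat slides 5 to 8 mm stiffly (6 to 7 N) and stays where left, then bottoms out at a depth that varies by 12 mm and can only be felt: the rubber yields 1 mm per 7 N, and only at the bottom does the force climb past 8 N.
- reagent: Bystander: white closed reagent bottle, 42 mm diameter, 85 mm tall, origin under its centre. Leave it alone.
- beaker: Bystander: empty glass beaker, 64 mm diameter, 70 mm tall, origin under its centre. Leave it alone.
- bottle_cap: Bystander: loose flat screw cap, 34 mm diameter, 12 mm high, origin under its centre. Leave it alone.
Things that resemble listed ones, but are neither listed nor needed, are in the scene too. Leave any blue or orange look-alike of the vial_b alone.

How it is judged:
By the outcome, as a careful person would: the job done as asked, in the order asked, and still so for the second after the job is handed in, with the robot touching nothing.
It also fails if it takes over 72 s, if anything falls off the work surface, if the arm or the gripper's body presses on something with over 40 N, if the wrist force passes 120 N, or if a joint passes its speed limit or range.

ROBOT

A 6-joint arm with a two-finger parallel gripper is mounted at the origin on the work surface. World frame = base frame: x ahead of the robot, y to its left, z up, the work surface at z = 0. Lengths are in m, angles in degrees, forces in N, time in s.
With the tool pointing down it reaches from about 0.35 to 0.875 m from the base axis. Payload 4.2 kg.
Tool frame: the origin (TCP) lies on the centre line of the jaws, within the pads' length; the fingertips stand 25 mm ahead of it and the grasp point (between the pads) lies 6 mm ahead of it; z points along the fingers, y is the line along which they close (so a half turn about z gives the same grasp; the last joint's range is limited). The gripper opens to 85 mm and grips with 20 to 120 N. Pads are 22 mm wide; open, the fingers measure 114 mm over their backs; the gripper's body (76 mm by 85 mm) begins 54 mm behind the grasp point. The pads swing forward as they close: fully open they stand 13 mm farther back than shut.
Start: joints at [86.436, 22.042, 0.453, 0, -68.411, -14.817], TCP at [0.197, 0.593, 0.256] pointing down, gripper open.
Joint ranges: [-179.83, 179.83], [-69.29, 118.12], [-61.27, 80.66], [-181.25, 117.63], [-171.15, -9.14], [-177.46, 177.46]. Speed limits (degrees/s): [159.86, 159.86, 180, 180, 180, 180].

INTERFACE

Orientations are given as [roll, pitch, yaw] about the fixed x, y, z axes, in that order (R = Rz(yaw) Ry(pitch) Rx(roll)).
In Python, from workcell import manip, capture, calibration gives the robot as it stands. The module is installed in compiled form; this text tells all that it offers.
- The arm moves only by the tool arm_command, never from a script. Its argument "commands" is a list of rows, each a list of 3 entries, a list of its own where there are three numbers: the shift along the tool's x, y, z in cm, then the turn about the tool's z in rad, then the opening in per cent of the stroke, from 0 (shut) to 100 (fully open). In form: [[[tx, ty, tz], roll, gripper], ...]. A call has 1 to 20 rows; each row is the pose to reach, as a shift and turn from the pose commanded when the call began, along the tool's axes at that moment; what a row does not reach only later rows make up. A row lasts 1/8 s, in which the tool goes at most 62.5 mm and 10.7 degrees, less where a joint would pass 70% of its speed; a pose out of reach is approached as far as the arm can. A call with a gripper value outside its range is refused whole. The fingers move at their own pace and stop on an object; "squeeze" is the grip in N (left out, the last holds). Time passes only in rows, so rows that repeat a pose let the fingers close. It gives the time, the measured TCP pose, the force, the opening and the grip force at its end, in the units of the state.
- manip.read_state(): the state, without advancing time (a new reading comes with each control period).
- capture(name): name is "scene" or "top" or "wrist"; returns the picture (480x640x3 uint8, red, green, blue); there is no depth.
- calibration(name): a dict with "mtx" (3x3 intrinsics, pixels), "rvec" (rotation vector, rad) and "tvec" (3), from world to camera coordinates, as OpenCV has them. Camera axes: x right, y down, z forward; pixel columns grow to the right and rows downward; lengths in m; the calibration is good to about 2 mm. A picture is of the moment at which its call begins: read the wrist's pose just before it. calibration takes no time and is no camera call; for the wrist camera it gives the pose at the moment of the call.
- manip.finish_job(): hands the job in; it is judged then, once.
The state is a dict: "t": time; "qpos": joint angles; "joint_velocities": joint speeds; "effort": joint torques, N m; "ee_pos": TCP position; "tool_rot": TCP orientation; "ft_force": force on the tool from outside, world axes, zero at the start; "torque": the same for the moment, N m; "grip_width": finger opening in m; "grip_force": force on a finger pad.
Only numpy, scipy, OpenCV 4.12 (cv2) and the standard library are available. Lean on these libraries where they do the work, as an engineer would, in place of code of your own. Each camera call takes 0.05 s, during which the arm holds its last target. There are 200 camera calls.

## Working session

There is one attempt and no reset: what is moved stays moved. The work goes in short steps, Python scripts to look and compute and a tool call to move; the robot and the scene stay as the last step left them, time stands still between calls to the robot, and variables do not carry over. Pictures are saved under pics/ and viewed, at most 10 in all, crops included, and the job is handed in when it is done.

Besides the shell and the picture viewer there is one more tool, called after "Request:" by a JSON object that holds its "api" and its "payload", one argument or row to a line. arm_command: Moves the arm, as the interface text tells. Its arguments: {"type":"object","properties":{"commands":{"type":"array"},"squeeze":{"type":"number"}},"required":["commands"]}

```bash
mkdir -p pics
cat > h.py <<'E'
import numpy as np,cv2
from workcell import manip,capture,calibration
def save(n,f,crop=None,s=1):
    im=capture(n); o=im
    if crop: o=im[crop[1]:crop[3],crop[0]:crop[2]]
    o=cv2.resize(o,None,fx=s,fy=s,interpolation=cv2.INTER_CUBIC)
    cv2.imwrite('pics/'+f,o[:,:,::-1]); return im
def ray(n,u,v,z,c=None):
    c=c or calibration(n); R=cv2.Rodrigues(np.array(c['rvec'],float))[0]; t=np.array(c['tvec'],float).ravel()
    C=-R.T@t; d=R.T@np.linalg.inv(np.array(c['mtx']))@np.array([u,v,1.]); return C+d*(z-C[2])/d[2]
def proj(n,P):
    c=calibration(n); return cv2.projectPoints(np.array(P,float).reshape(-1,1,3),np.array(c['rvec'],float),np.array(c['tvec'],float),np.array(c['mtx']),None)[0][:,0]
E
python3 - <<'E'
from h import *
a=save('scene','s0.png'); b=save('top','t0.png'); 
np.save('s0.npy',a);np.save('t0.npy',b)
s=manip.read_state(); print({k:np.round(s[k],3) for k in('t','ee_pos','tool_rot','ft_force','grip_width')})
for n in('scene','top'):
  c=calibration(n);R=cv2.Rodrigues(np.array(c['rvec'],float))[0];print(n,-R.T@np.ravel(c['tvec']),np.round(R,2).tolist(),c['mtx'])
E
```

```text
{'t': np.float64(0.1), 'ee_pos': array([0.197, 0.593, 0.255]), 'tool_rot': array([ 1.79888e+02, -6.00000e-03, -1.83910e+01]), 'ft_force': array([-0.312,  0.396,  0.766]), 'grip_width': np.float64(0.086)}
scene [ 1.12754927 -0.22249057  1.02700475] [[0.38, 0.92, -0.0], [0.78, -0.32, -0.54], [-0.5, 0.2, -0.84]] [[549.76071514   0.         312.56680166]
 [  0.         549.76071514 235.65226163]
 [  0.           0.           1.        ]]
top [0.48711777 0.01557661 0.95784335] [[0.02, -1.0, -0.01], [-1.0, -0.02, -0.09], [0.09, 0.01, -1.0]] [[516.82611327   0.         322.45446748]
 [  0.         516.82611327 244.56673221]
 [  0.           0.           1.        ]]
```

View pics/s0.png

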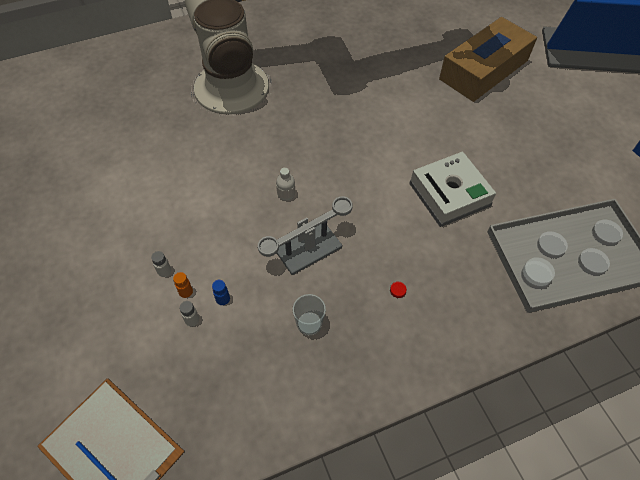

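View pics/t0.png

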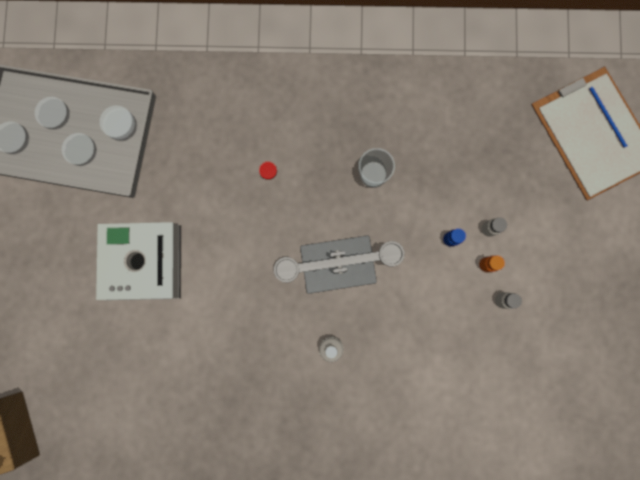

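Candidates: the grey-capped white vials at top (497,226) and (511,300), the orange look-alike at (492,264), the blue one at (456,237), and the reagent bottle at (331,348). By the description the two grey-capped ones are the vials. The well is at (137,261), the cups at (287,269) and (391,253). I'll check these in one composite close crop.

Run:
```python
from h import *
t=np.load('t0.npy');s=np.load('s0.npy')
f=lambda im,x,y,w,h,k:cv2.resize(im[y:y+h,x:x+w],None,fx=k,fy=k,interpolation=cv2.INTER_CUBIC)
A=f(t,430,205,100,110,4);B=f(s,140,240,100,100,4)[:400];C=f(t,265,225,150,80,4);
o=np.zeros((600,800,3),np.uint8);o[:280,:400]=f(t,430,210,100,70,4)*1;o[280:440,:400]=f(t,430,280,100,40,4);o[:360,400:]=f(s,140,245,100,90,4);
o[440:600,:300]=f(t,265,235,150,80,2);o[400:600,400:600]=f(t,87,211,100,100,2)
cv2.imwrite('pics/c.png',o[:,:,::-1])
```

```text
(no output)
```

View pics/c.png

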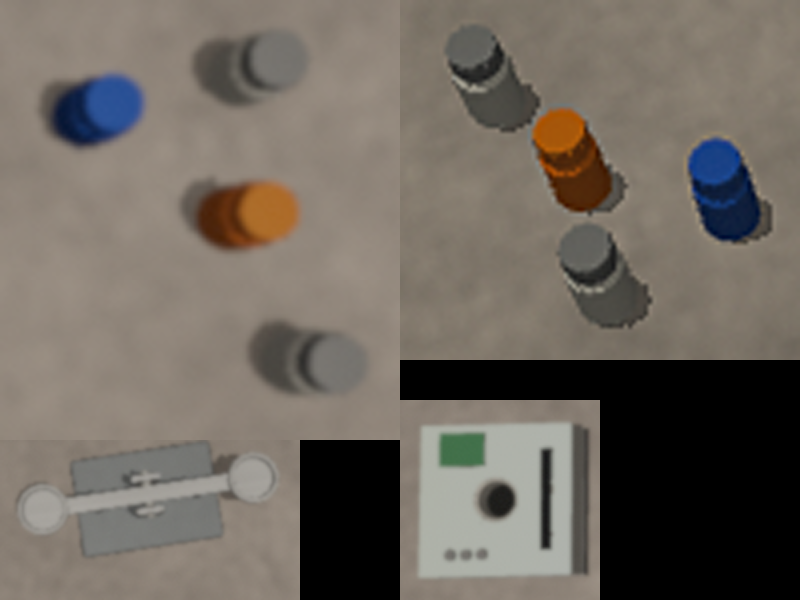

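The crop confirms two white vials with grey caps: V1 cap centre at top (498.8,225), scene (187,307); V2 at top (513.3,300.5), scene (158,257). Orange and blue stand beside them. Cup rims are at (286.5,269.5) and (391.5,254), and the well mouth is at (135.5,261).

Run:
```python
from h import *
for nm,a,b,z in [('V1',(498.75,225),(187,306.7),.062),('V2',(513.3,300.5),(158,257),.062),('or',(497,263),(180,277.5),.062),('bl',(458,235.5),(218.8,285.5),.062),('cupL',(286.5,269.5),(343,205.5),.089),('cupR',(391.5,254),(268.5,246),.089),('well',(135.5,261),(454,182.5),.05)]:
  o=[]
  Ps=[];
  for n in('top','scene'):
    c=calibration(n);R=cv2.Rodrigues(np.array(c['rvec'],float))[0];Ps.append(np.array(c['mtx'])@np.c_[R,np.ravel(c['tvec'])])
  X=cv2.triangulatePoints(Ps[0],Ps[1],np.array(a,float),np.array(b,float)).ravel();X=X[:3]/X[3]
  print(nm,ray('top',*a,z).round(4),ray('scene',*b,z).round(4),X.round(4))
```

```text
V1 [ 0.6123 -0.2775  0.062 ] [ 0.6164 -0.2757  0.062 ] [ 0.6135 -0.2773  0.0579]
V2 [ 0.4822 -0.3013  0.062 ] [ 0.4865 -0.3007  0.062 ] [ 0.4826 -0.302   0.057 ]
or [ 0.546  -0.2739  0.062 ] [ 0.5494 -0.2717  0.062 ] [ 0.5468 -0.2732  0.0592]
bl [ 0.5923 -0.2068  0.062 ] [ 0.5959 -0.2057  0.062 ] [ 0.5932 -0.2066  0.0582]
cupL [0.5251 0.0875 0.089 ] [0.5297 0.0901 0.089 ] [0.5261 0.0899 0.0841]
cupR [ 0.5553 -0.0885  0.089 ] [ 0.5637 -0.0881  0.089 ] [ 0.5568 -0.0881  0.0786]
well [0.5356 0.3582 0.05  ] [0.542 0.359 0.05 ] [0.5365 0.3629 0.0412]
```

Request:
{"api": "arm_command", "payload": {
  "commands": [
    [[10, 10, 1], 0.15, 60],
    [[20, 20, 2], 0.3, 60],
    [[30, 30, 3], 0.5, 60],
    [[66.9, 69.4, 5.5], 1.08, 60],
    [[66.9, 69.4, 5.5], 1.08, 60],
    [[66.9, 69.4, 5.5], 1.08, 60],
    [[66.9, 69.4, 5.5], 1.08, 60],
    [[66.9, 69.4, 5.5], 1.08, 60],
    [[66.9, 69.4, 5.5], 1.08, 60],
    [[66.9, 69.4, 5.5], 1.08, 60],
    [[66.9, 69.4, 5.5], 1.08, 60],
    [[66.9, 69.4, 5.5], 1.08, 60],
    [[66.9, 69.4, 5.5], 1.08, 60],
    [[66.9, 69.4, 5.5], 1.08, 60],
    [[66.9, 69.4, 5.5], 1.08, 60],
    [[66.9, 69.4, 5.5], 1.08, 60],
    [[66.9, 69.4, 5.5], 1.08, 60],
    [[66.9, 69.4, 5.5], 1.08, 60],
    [[66.9, 69.4, 5.5], 1.08, 60],
    [[66.9, 69.4, 5.5], 1.08, 60]
  ],
  "squeeze": 30
}}

```text
t: 2.6
ee_pos: [0.6131, -0.2754, 0.2019]
tool_rot: [-180.0, -0.0, -80.2]
ft_force: [0.1, -0.1, -0.4]
grip_width: 0.0514
grip_force: 0.0
```

Run:
```python
from h import *
s=manip.read_state(); print({k:np.round(s[k],4) for k in('t','qpos','ee_pos','tool_rot','ft_force','grip_width')})
save('wrist','w0.png')
for p in [(.613,-.277,.062),(.483,-.301,.062),(.556,-.0885,.089)]: print(proj('wrist',p))
print(proj('wrist',[.6135,-.277,0]))
```

```text
{'t': np.float64(2.6), 'qpos': array([-1.04398e+01,  2.87562e+01,  3.31340e+00, -3.40000e-03,
       -6.45223e+01,  2.02609e+01]), 'ee_pos': array([ 0.6131, -0.2754,  0.2019]), 'tool_rot': array([-1.799661e+02, -9.200000e-03, -8.018030e+01]), 'ft_force': array([ 0.1208, -0.0805, -0.4473]), 'grip_width': np.float64(0.0514)}
[[321.3458964  236.76097481]]
[[494.70204354 234.72578453]]
[[350.04276543 470.17422887]]
[[320.57117948 220.09405055]]
```

View pics/w0.png

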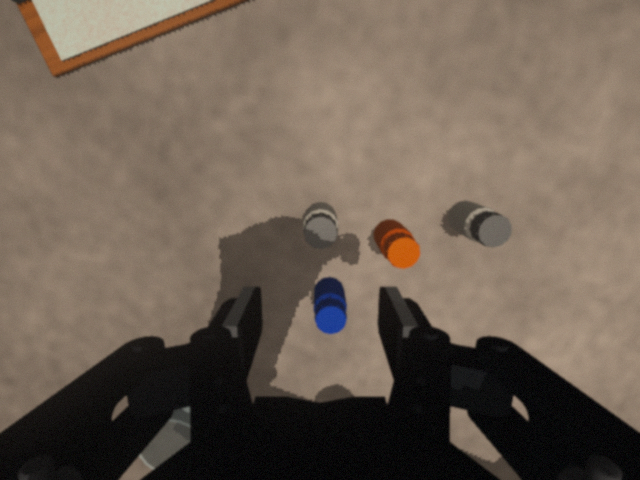

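V1's cap is at wrist (321,232), V2's at (494,229), orange at (403,250), blue at (330,319).

Run:
```python
from h import *
for p in [(321,232),(494,229)]: print(ray('wrist',*p,.062).round(4))
```

```text
[ 0.6139 -0.2806  0.062 ]
[ 0.4849 -0.3052  0.062 ]
```

Request:
{"api": "arm_command", "payload": {
  "commands": [
    [[0.4, 0, 4], 0, 60],
    [[0.4, 0, 8], 0, 60],
    [[0.4, 0, 11], 0, 60],
    [[0.4, 0, 13], 0, 60],
    [[0.4, 0, 13.5], 0, 60],
    [[0.4, 0, 13.5], 0, 60],
    [[0.4, 0, 13.5], 0, 20],
    [[0.4, 0, 13.5], 0, 20],
    [[0.4, 0, 13.5], 0, 20],
    [[0.4, 0, 13.5], 0, 20],
    [[0.4, 0, 13.5], 0, 20]
  ]
}}

```text
t: 4.03
ee_pos: [0.6144, -0.2807, 0.0677]
tool_rot: [-179.9, -0.1, -80.2]
ft_force: [-1.4, -0.2, 6.2]
grip_width: 0.0246
grip_force: 29.6
```

Request:
{"api": "arm_command", "payload": {
  "commands": [
    [[0, 0, -4], 0, 20],
    [[0, 0, -9], 0, 20],
    [[-3, 0, -13], 0, 20],
    [[-8, 0.5, -16], 0, 20],
    [[-14, 1, -16], 0, 20],
    [[-20, 1.3, -16], 0, 20],
    [[-26, 1.5, -16], 0, 20],
    [[-30.7, 1.7, -16], 0, 20],
    [[-30.7, 1.7, -16], 0, 20],
    [[-30.7, 1.7, -16], 0, 20],
    [[-30.7, 1.7, -16], 0, 20]
  ]
}}

```text
t: 5.4
ee_pos: [0.5451, 0.0183, 0.226]
tool_rot: [180.0, -0.0, -80.4]
ft_force: [0.6, -0.7, -1.0]
grip_width: 0.025
grip_force: 29.6
```

Run:
```python
from h import *
s=manip.read_state(); print({k:np.round(s[k],4) for k in('t','ee_pos','tool_rot','ft_force','grip_width')})
save('wrist','w1.png')
print(proj('wrist',(.5565,-.0887,.089)))
```

```text
{'t': np.float64(5.4), 'ee_pos': array([0.5451, 0.0183, 0.226 ]), 'tool_rot': array([ 1.799659e+02, -2.900000e-03, -8.035450e+01]), 'ft_force': array([ 0.5533, -0.6747, -1.0029]), 'grip_width': np.float64(0.025)}
[[330.6269157   85.67499282]]
```

View pics/w1.png

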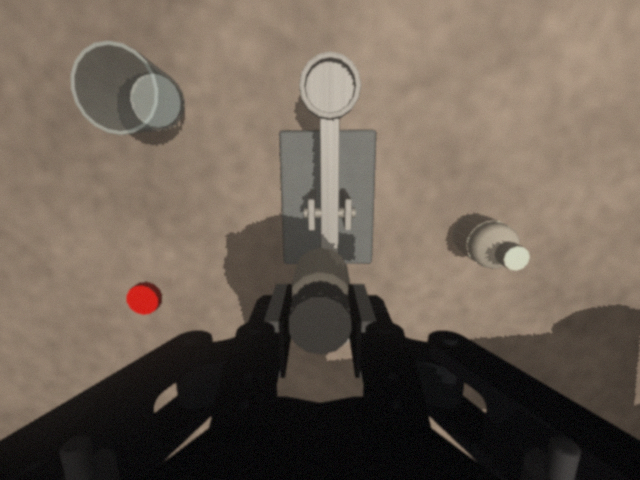

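The cup rim centre is at wrist (330.5,85), matching the predicted (330.6,85.7). The beam is in line with the tool.

Request:
{"api": "arm_command", "payload": {
  "commands": [
    [[5, 0.3, 0], 0, 20],
    [[9, 0.6, 0], 0, 20],
    [[10.8, 0.7, 2], 0, 20],
    [[10.8, 0.7, 4], 0, 20],
    [[10.8, 0.7, 5.2], 0, 20],
    [[10.8, 0.7, 5.2], 0, 20],
    [[10.8, 0.7, 5.2], 0, 20]
  ]
}}

```text
t: 6.32
ee_pos: [0.557, -0.0883, 0.1751]
tool_rot: [-179.9, -0.0, -80.2]
ft_force: [0.6, -0.5, 0.5]
grip_width: 0.0249
grip_force: 29.6
```

Run:
```python
from h import *
s=manip.read_state(); print({k:np.round(s[k],4) for k in('t','ee_pos','tool_rot','ft_force')})
a=save('wrist','w2.png')[120:400,160:480];b=capture('scene')[170:310,210:370]
o=np.zeros((600,800,3),np.uint8);o[:420,:480]=cv2.resize(a,(480,420));o[:280,480:]=cv2.resize(b,(320,280),interpolation=cv2.INTER_CUBIC)
cv2.imwrite('pics/w2c.png',o[:420,:,::-1])
```

```text
{'t': np.float64(6.325), 'ee_pos': array([ 0.557 , -0.0883,  0.1751]), 'tool_rot': array([-1.799155e+02, -2.400000e-02, -8.023840e+01]), 'ft_force': array([ 0.6361, -0.4642,  0.5341])}
```

View pics/w2c.png

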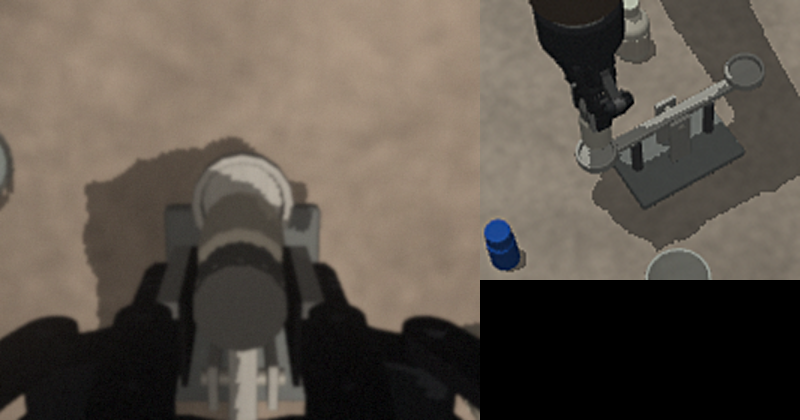

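Cup and vial are lined up at crop column 242. I'll lower slowly onto the floor and let the beam go down with the vial.

Request:
{"api": "arm_command", "payload": {
  "commands": [
    [[0.05, 0, 0.8], 0, 20],
    [[0.05, 0, 1.6], 0, 20],
    [[0.05, 0, 2.2], 0, 20],
    [[0.05, 0, 2.5], 0, 20],
    [[0.05, 0, 2.7], 0, 20],
    [[0.05, 0, 2.7], 0, 20]
  ]
}}

```text
t: 7.18
ee_pos: [0.5567, -0.0889, 0.1474]
tool_rot: [-180.0, -0.0, -80.3]
ft_force: [0.6, -0.5, 0.1]
grip_width: 0.0246
grip_force: 29.7
```

Request:
{"api": "arm_command", "payload": {
  "commands": [
    [[0, 0, 0.2], 0, 20],
    [[0, 0, 0.4], 0, 20],
    [[0.05, 0, 0.5], 0, 20],
    [[0.05, 0, 0.5], 0, 20]
  ]
}}

```text
t: 7.68
ee_pos: [0.5565, -0.0893, 0.1422]
tool_rot: [180.0, 0.0, -80.3]
ft_force: [-0.3, 0.1, -0.3]
grip_width: 0.0252
grip_force: 29.7
```

Request:
{"api": "arm_command", "payload": {
  "commands": [
    [[0.03, 0, 0.1], 0, 20],
    [[0.03, 0, 0.2], 0, 20],
    [[0.03, 0, 0.2], 0, 20]
  ]
}}

```text
t: 8.05
ee_pos: [0.5566, -0.0896, 0.1403]
tool_rot: [180.0, 0.0, -80.3]
ft_force: [-0.5, 0.3, -1.0]
grip_width: 0.0247
grip_force: 29.7
```

Run:
```python
from h import *
b=save('scene','s3.png',(210,170,370,310),3)
```

```text
(no output)
```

View pics/s3.png

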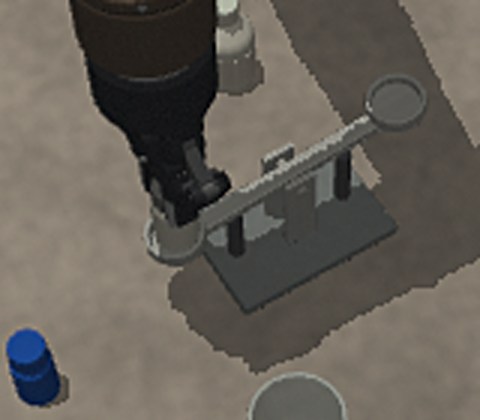

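The vial stands inside the right cup and the beam is tipped right. Releasing now.

Request:
{"api": "arm_command", "payload": {
  "commands": [
    [[0, 0, 0], 0, 55],
    [[0, 0, 0], 0, 55],
    [[0, 0, 0], 0, 55],
    [[0, 0, 0], 0, 55],
    [[0, 0, 0], 0, 55],
    [[0, 0, -1], 0, 55],
    [[0, 0, -3], 0, 55],
    [[0, 0, -7], 0, 55],
    [[3, 2, -9], 0, 60],
    [[8, 5, -9], 0, 60],
    [[14, 8, -8], 0, 60],
    [[18, 10, -7], 0, 60],
    [[19.9, 10.8, -5], 0, 60],
    [[19.9, 10.8, -3], 0, 60],
    [[19.9, 10.8, -3], 0, 60],
    [[19.9, 10.8, -3], 0, 60]
  ]
}}

```text
t: 10.1
ee_pos: [0.4846, -0.3041, 0.1716]
tool_rot: [-179.9, -0.1, -80.2]
ft_force: [0.9, 0.3, -0.0]
grip_width: 0.0515
grip_force: 0.0
```

Run:
```python
from h import *
s=manip.read_state(); print({k:np.round(s[k],4) for k in('t','ee_pos','tool_rot','ft_force')})
a=save('wrist','w4.png')[100:420,160:560];t=capture('top');np.save('t4.npy',t)
print(proj('wrist',(.4845,-.304,.062)))
o=np.zeros((320,800,3),np.uint8);o[:,:400]=a;o[:,400:]=cv2.resize(t[220:300,330:430],(400,320),interpolation=cv2.INTER_CUBIC)
cv2.imwrite('pics/w4c.png',o[:,:,::-1])
```

```text
{'t': np.float64(10.1), 'ee_pos': array([ 0.4846, -0.3041,  0.1716]), 'tool_rot': array([-1.799146e+02, -7.110000e-02, -8.021370e+01]), 'ft_force': array([ 0.8976,  0.2799, -0.0486])}
[[321.57422029 249.91068154]]
```

View pics/w4c.png

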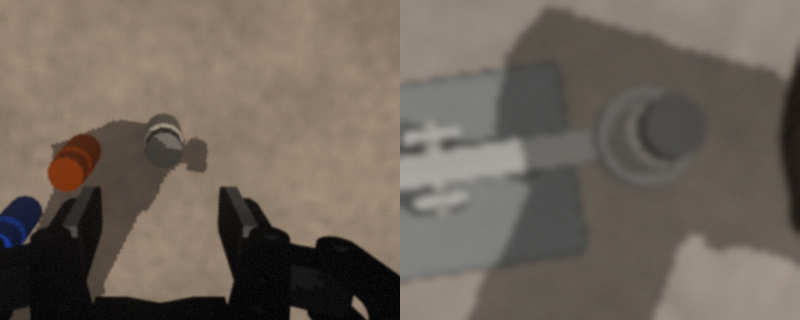

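V1 stands in the right cup, leaning outward. V2's cap is at wrist (324,250), about 2 px from the prediction. Grasping V2.

Request:
{"api": "arm_command", "payload": {
  "commands": [
    [[0, 0.1, 4], 0, 60],
    [[0, 0.1, 8], 0, 60],
    [[0, 0.1, 10], 0, 60],
    [[0, 0.1, 10.4], 0, 60],
    [[0, 0.1, 10.4], 0, 60],
    [[0, 0.1, 10.4], 0, 20],
    [[0, 0.1, 10.4], 0, 20],
    [[0, 0.1, 10.4], 0, 20],
    [[0, 0.1, 10.4], 0, 20],
    [[0, 0.1, 10.4], 0, 20]
  ]
}}

```text
t: 11.45
ee_pos: [0.4836, -0.3045, 0.0676]
tool_rot: [-179.9, -0.1, -80.2]
ft_force: [-0.7, 0.0, 7.0]
grip_width: 0.025
grip_force: 29.3
```

Request:
{"api": "arm_command", "payload": {
  "commands": [
    [[0, 0, -4], 0, 20],
    [[0, 0, -10], 0, 20],
    [[-4, -1, -16], 0, 20],
    [[-10, -3, -17], 0, 20],
    [[-16, -4.6, -17], 0, 20],
    [[-22, -6.3, -17], 0, 20],
    [[-28, -8, -17], 0, 20],
    [[-34, -9.8, -17], 0, 20],
    [[-37.8, -10.9, -17], 0, 20],
    [[-37.8, -10.9, -15], 0, 20],
    [[-37.8, -10.9, -12], 0, 20],
    [[-37.8, -10.9, -11.2], 0, 20],
    [[-37.8, -10.9, -11.2], 0, 20],
    [[-37.8, -10.9, -11.2], 0, 20]
  ]
}}

```text
t: 13.2
ee_pos: [0.5271, 0.0869, 0.1795]
tool_rot: [-179.9, 0.0, -80.3]
ft_force: [-0.5, -0.0, -0.3]
grip_width: 0.0251
grip_force: 29.6
```

Run:
```python
from h import *
s=manip.read_state(); print({k:np.round(s[k],4) for k in('t','ee_pos','tool_rot','ft_force')})
a=capture('wrist')[100:420,160:560];b=capture('scene')
o=np.zeros((420,800,3),np.uint8);o[:320,:400]=a;o[:,400:]=cv2.resize(b[150:255,290:390],(400,420),interpolation=cv2.INTER_CUBIC)
cv2.imwrite('pics/w5c.png',o[:,:,::-1])
```

```text
{'t': np.float64(13.2), 'ee_pos': array([0.5271, 0.0869, 0.1795]), 'tool_rot': array([-1.798691e+02,  1.890000e-02, -8.026900e+01]), 'ft_force': array([-0.5319, -0.0464, -0.3248])}
```

View pics/w5c.png

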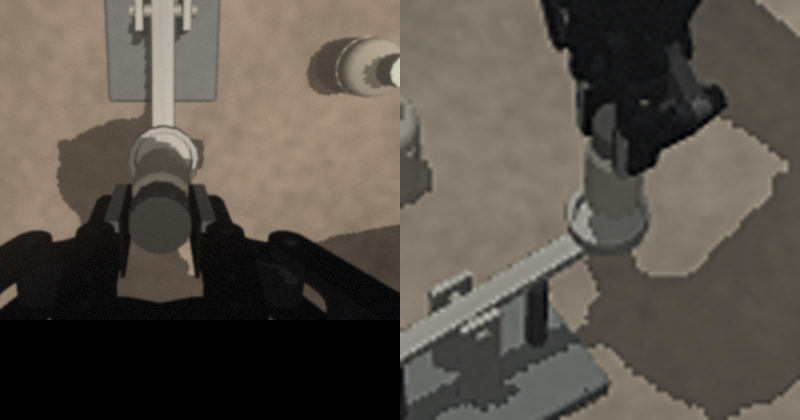

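Cup at crop column 164 and vial at column 162 line up. Lowering.

Request:
{"api": "arm_command", "payload": {
  "commands": [
    [[0, 0, 0.6], 0, 20],
    [[0, 0, 1.0], 0, 20],
    [[0, 0, 1.3], 0, 20],
    [[0, 0, 1.5], 0, 20],
    [[0, 0, 1.6], 0, 20],
    [[0, 0, 1.6], 0, 20]
  ]
}}

```text
t: 14.05
ee_pos: [0.5264, 0.0868, 0.1623]
tool_rot: [180.0, -0.0, -80.3]
ft_force: [0.1, 0.3, -1.5]
grip_width: 0.025
grip_force: 29.6
```

Request:
{"api": "arm_command", "payload": {
  "commands": [
    [[0, 0, 0.1], 0, 20],
    [[0, 0, 0.2], 0, 20],
    [[0, 0, 0.25], 0, 20],
    [[0, 0, 0.25], 0, 20]
  ]
}}

```text
t: 14.55
ee_pos: [0.5264, 0.0868, 0.1599]
tool_rot: [-180.0, -0.0, -80.3]
ft_force: [0.3, 0.0, -0.4]
grip_width: 0.0253
grip_force: 29.6
```

Request:
{"api": "arm_command", "payload": {
  "commands": [
    [[0, 0, 0.05], 0, 20],
    [[0, 0, 0.05], 0, 60],
    [[0, 0, 0.05], 0, 60],
    [[0, 0, 0.05], 0, 60],
    [[0, 0, -1], 0, 60],
    [[0, 0, -3], 0, 60],
    [[0, 0, -6], 0, 60],
    [[0, 0, -9], 0, 60],
    [[-5, 0, -12], 0, 60],
    [[-10, 0, -14], 0, 60],
    [[-13, 0, -14], 0, 60],
    [[-13, 0, -14], 0, 60],
    [[-13, 0, -14], 0, 60],
    [[-13, 0, -14], 0, 60],
    [[-13, 0, -14], 0, 60],
    [[-13, 0, -14], 0, 60],
    [[-13, 0, -14], 0, 60],
    [[-13, 0, -14], 0, 60],
    [[-13, 0, -14], 0, 60],
    [[-13, 0, -14], 0, 60]
  ]
}}

```text
t: 17.05
ee_pos: [0.5044, 0.215, 0.2998]
tool_rot: [180.0, -0.0, -80.3]
ft_force: [-0.2, -0.1, 1.3]
grip_width: 0.0513
grip_force: 0.0
```

Request:
{"api": "arm_command", "payload": {
  "commands": [
    [[0, 0, 0], 0, 60],
    [[0, 0, 0], 0, 60],
    [[0, 0, 0], 0, 60],
    [[0, 0, 0], 0, 60],
    [[0, 0, 0], 0, 60],
    [[0, 0, 0], 0, 60],
    [[0, 0, 0], 0, 60],
    [[0, 0, 0], 0, 60],
    [[0, 0, 0], 0, 60],
    [[0, 0, 0], 0, 60],
    [[0, 0, 0], 0, 60],
    [[0, 0, 0], 0, 60],
    [[0, 0, 0], 0, 60],
    [[0, 0, 0], 0, 60],
    [[0, 0, 0], 0, 60],
    [[0, 0, 0], 0, 60]
  ]
}}

```text
t: 19.05
ee_pos: [0.5044, 0.2149, 0.2998]
tool_rot: [180.0, -0.0, -80.3]
ft_force: [0.4, -0.0, 0.1]
grip_width: 0.0512
grip_force: 0.0
```

Run:
```python
from h import *
s=manip.read_state(); print({k:np.round(s[k],4) for k in('t','ee_pos','tool_rot','ft_force')})
a=capture('wrist');b=capture('scene');t=capture('top')
np.save('w6.npy',a);np.save('t6.npy',t);np.save('s6.npy',b)
o=np.zeros((560,800,3),np.uint8);o[:320,:400]=a[0:320,120:520];o[:320,400:]=cv2.resize(b[160:288,230:390],(400,320),interpolation=cv2.INTER_CUBIC)
o[320:,:]=cv2.resize(t[215:305,100:400],(800,240),interpolation=cv2.INTER_CUBIC)
cv2.imwrite('pics/w6c.png',o[:,:,::-1])
```

```text
{'t': np.float64(19.05), 'ee_pos': array([0.5044, 0.2149, 0.2998]), 'tool_rot': array([ 1.79999e+02, -1.60000e-03, -8.02582e+01]), 'ft_force': array([ 0.4036, -0.0489,  0.067 ])}
```

View pics/w6c.png

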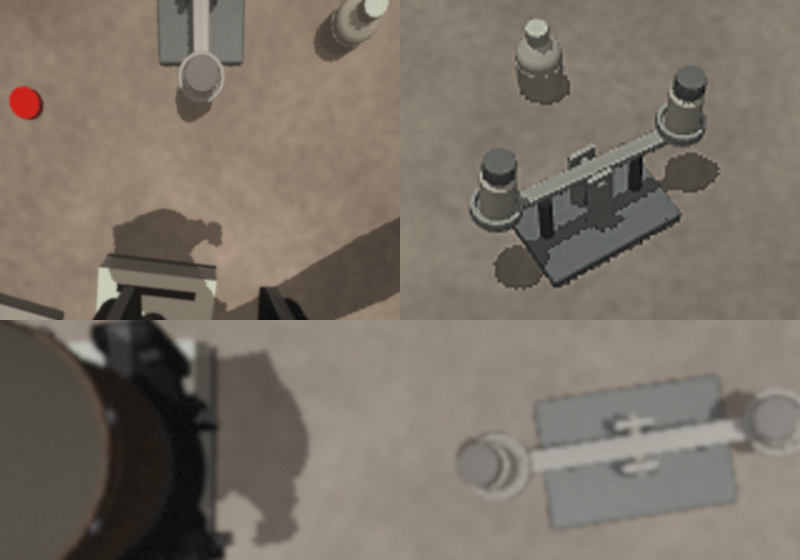

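Cap L leans outward by about 10 mm in the top view (crop 480,463), and cap R is centred on its cup (775,418). So the left side (V2) dropped. V2's cap is at wrist (322,75).

Run:
```python
from h import *
print(ray('wrist',322,75,.1327).round(4), proj('wrist',[(.5252,.0953,.1327),(.5268,.0868,.1524)]))
t=np.load('t6.npy')
print(ray('top',100+480/2.667,215+143/2.667,.1327).round(4), ray('top',100+777/2.667,215+98/2.667,.1524).round(4))
# reader well hidden; mouth edge fit from first top pic
g=cv2.cvtColor(np.load('t0.npy'),cv2.COLOR_RGB2GRAY)[240:285,115:155];m=(g<110).astype(np.uint8)
for c in cv2.findContours(m,cv2.RETR_EXTERNAL,cv2.CHAIN_APPROX_NONE)[0]:
  if len(c)>20: print(cv2.boundingRect(c),cv2.minEnclosingCircle(c))
```

```text
[0.5236 0.0971 0.1327] [[320.3006179   72.00529987]
 [320.13361061  52.21018918]]
[0.5244 0.0944 0.1327] [ 0.5539 -0.0806  0.1524]
(11, 12, 19, 18) ((20.100000381469727, 20.700000762939453), 9.192488670349121)
(0, 0, 14, 4) ((6.5, 1.0), 6.576573371887207)
```

Request:
{"api": "arm_command", "payload": {
  "commands": [
    [[6, 0, 3], 0, 60],
    [[11, 0, 7], 0, 60],
    [[12.2, 0, 11], 0, 60],
    [[12.2, 0, 14], 0, 60],
    [[12.2, 0, 15.5], 0, 60],
    [[12.2, 0, 15.8], 0, 60],
    [[12.2, 0, 15.8], 0, 60],
    [[12.2, 0, 15.8], 0, 60]
  ],
  "squeeze": 22
}}

```text
t: 20.2
ee_pos: [0.5257, 0.0953, 0.1431]
tool_rot: [-179.9, 0.0, -80.2]
ft_force: [0.2, -0.1, -0.1]
grip_width: 0.0515
grip_force: 0.0
```

Request:
{"api": "arm_command", "payload": {
  "commands": [
    [[0, 0, 0], 0, 32],
    [[0, 0, 0], 0, 20],
    [[0, 0, 0], 0, 20],
    [[0, 0, 0], 0, 20],
    [[0, 0, 0], 0, 20]
  ]
}}

```text
t: 20.82
ee_pos: [0.5252, 0.0948, 0.1424]
tool_rot: [-180.0, 0.0, -80.2]
ft_force: [-1.7, 1.0, 6.1]
grip_width: 0.0247
grip_force: 23.4
```

Request:
{"api": "arm_command", "payload": {
  "commands": [
    [[0, 0, -2.5], 0, 20],
    [[0, 0, -7], 0, 20],
    [[-1, 0, -11], 0, 20],
    [[-6, -0.7, -11], 0, 20],
    [[-10.5, -1.3, -9], 0, 20],
    [[-10.5, -1.3, -4], 0, 20],
    [[-10.5, -1.3, 1], 0, 20],
    [[-10.5, -1.3, 4], 0, 20],
    [[-10.5, -1.3, 6], 0, 20],
    [[-10.5, -1.3, 6.6], 0, 20],
    [[-10.5, -1.3, 6.6], 0, 20],
    [[-10.5, -1.3, 6.6], 0, 20]
  ]
}}

```text
t: 22.32
ee_pos: [0.5207, 0.2008, 0.0768]
tool_rot: [-179.9, 0.0, -80.3]
ft_force: [-0.1, 0.3, -0.6]
grip_width: 0.025
grip_force: 22.7
```

Run:
```python
from h import *
s=manip.read_state(); print({k:np.round(s[k],4) for k in('t','ee_pos','tool_rot','ft_force','grip_width')})
b=capture('scene');cv2.imwrite('pics/s7c.png',cv2.resize(b[130:280,230:510],None,fx=2.8,fy=2.8,interpolation=cv2.INTER_CUBIC)[:,:,::-1])
```

```text
{'t': np.float64(22.325), 'ee_pos': array([0.5207, 0.2008, 0.0768]), 'tool_rot': array([-1.798928e+02,  4.820000e-02, -8.025300e+01]), 'ft_force': array([-0.1014,  0.2596, -0.5962]), 'grip_width': np.float64(0.025)}
```

View pics/s7c.png

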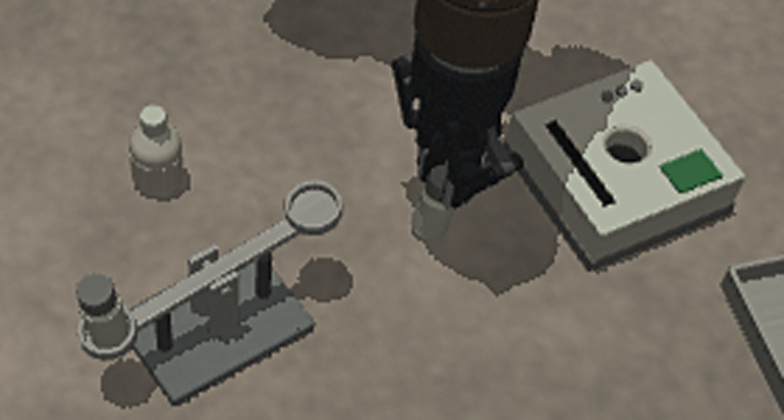

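That picture shows the left cup empty, V1 still standing in the right cup at crop (100,315), and V2 over the bench with the well at (627,147). I'll set V2 down on the bench to right it, then regrip a quarter turn round so that it is centred on both axes.

Request:
{"api": "arm_command", "payload": {
  "commands": [
    [[0, 0, 0.2], 0, 20],
    [[0, 0, 0.35], 0, 20],
    [[0, 0, 0.45], 0, 20],
    [[0, 0, 0.45], 0, 20]
  ]
}}

```text
t: 22.88
ee_pos: [0.5204, 0.2004, 0.0726]
tool_rot: [-179.9, -0.0, -80.2]
ft_force: [-1.2, -1.2, 6.6]
grip_width: 0.0246
grip_force: 23.5
```

Request:
{"api": "arm_command", "payload": {
  "commands": [
    [[0, 0, -0.1], 0, 55],
    [[0, 0, -0.1], 0, 55],
    [[0, 0, -0.1], 0, 55],
    [[0, 0, -0.1], 0, 55],
    [[0, 0, -0.1], -0.17, 55],
    [[0, 0, -0.1], -0.34, 55],
    [[0, 0, -0.1], -0.51, 55],
    [[0, 0, -0.1], -0.68, 55],
    [[0, 0, -0.1], -0.85, 55],
    [[0, 0, -0.1], -1.02, 55],
    [[0, 0, 0], -1.19, 55],
    [[0, 0, 0.1], -1.36, 55],
    [[0, 0, 0.2], -1.5, 55],
    [[0, 0, 0.4], -1.57, 55],
    [[0, 0, 0.4], -1.57, 55],
    [[0, 0, 0.4], -1.57, 20],
    [[0, 0, 0.4], -1.57, 20],
    [[0, 0, 0.4], -1.57, 20],
    [[0, 0, 0.4], -1.57, 20],
    [[0, 0, 0.4], -1.57, 20]
  ],
  "squeeze": 25
}}

```text
t: 25.38
ee_pos: [0.5206, 0.2002, 0.0682]
tool_rot: [180.0, -0.1, 9.7]
ft_force: [-0.2, -2.4, 5.2]
grip_width: 0.025
grip_force: 25.9
```

Run:
```python
from h import *
# well mouth: fit in stored top picture (threshold at half) and in a fresh scene picture
t=np.load('t0.npy');s=np.load('s0.npy')
for n,im,(x0,y0,x1,y1) in [('top',t,(118,243,154,280)),('scene',s,(438,168,470,198))]:
  g=cv2.cvtColor(im,cv2.COLOR_RGB2GRAY)[y0:y1,x0:x1];print(n,g.min(),g.max())
  m=(g<(0.75*np.median(g))).astype(np.uint8)
  c=max(cv2.findContours(m,cv2.RETR_EXTERNAL,cv2.CHAIN_APPROX_NONE)[0],key=cv2.contourArea)
  e=cv2.fitEllipse(c);u,v=e[0][0]+x0,e[0][1]+y0;print(np.round(e[0],1),np.round(e[1],1),(u,v),ray(n,u,v,.05).round(4))
  # reader top outline: bright region
  hs=cv2.cvtColor(im,cv2.COLOR_RGB2HSV)
print('reader top by bright mask')
g=cv2.cvtColor(t,cv2.COLOR_RGB2GRAY)[200:320,80:200];m=cv2.morphologyEx((g>g.max()*.8).astype(np.uint8),cv2.MORPH_CLOSE,np.ones((31,31)))
c=max(cv2.findContours(m,cv2.RETR_EXTERNAL,cv2.CHAIN_APPROX_NONE)[0],key=cv2.contourArea);r=cv2.minAreaRect(c);print(r,ray('top',r[0][0]+80,r[0][1]+200,.05).round(4))
```

```text
top 26 177
[17.  17.6] [18.2 19.2] (135.04254150390625, 260.6417808532715) [0.5362 0.359  0.05  ]
scene 6 185
[15.4 13.7] [11.3 15.6] (453.3874177932739, 181.72351264953613) [0.5395 0.3588 0.05  ]
reader top by bright mask
((68.141357421875, 64.61619567871094), (121.39576721191406, 92.64739227294922), 11.523721694946289) [0.5297 0.3354 0.05  ]
```

Request:
{"api": "arm_command", "payload": {
  "commands": [
    [[0, 0, -4], 0, 20],
    [[-1, -3, -9], 0, 20],
    [[-2.5, -9, -14], 0, 20],
    [[-4.5, -14, -15], 0, 20],
    [[-4.5, -15.5, -15], 0, 20],
    [[-4.5, -15.5, -15], 0, 20],
    [[-4.5, -15.5, -15], 0, 20]
  ]
}}

```text
t: 26.25
ee_pos: [0.4495, 0.3445, 0.216]
tool_rot: [179.9, 0.1, 9.6]
ft_force: [-0.1, -0.9, -0.7]
grip_width: 0.0254
grip_force: 25.5
```

Run:
```python
from h import *
s=manip.read_state(); print({k:np.round(s[k],4) for k in('t','ee_pos','tool_rot','ft_force','grip_width')})
w=capture('wrist');np.save('w8.npy',w)
p=proj('wrist',[(.5375,.359,.05),(.5205,.359,.05),(.5545,.359,.05),(.5375,.376,.05),(.5375,.342,.05)]);print(p.round(1))
u,v=p[0].astype(int);x0,y0=u-45,max(v-45,0)
g=cv2.cvtColor(w,cv2.COLOR_RGB2GRAY)[y0:v+45,x0:u+45];print(g[v-y0,::4],g[::4,45])
for k in(.5,.65,.8):
  m=(g<k*np.percentile(g,80)).astype(np.uint8)
  for c in cv2.findContours(m,cv2.RETR_EXTERNAL,cv2.CHAIN_APPROX_NONE)[0]:
    if cv2.contourArea(c)>300: e=cv2.fitEllipse(c);print(k,np.round(e[0],1)+[x0,y0],np.round(e[1],1),ray('wrist',e[0][0]+x0,e[0][1]+y0,.05).round(4))
```

```text
{'t': np.float64(26.25), 'ee_pos': array([0.4495, 0.3445, 0.216 ]), 'tool_rot': array([1.799004e+02, 1.309000e-01, 9.635500e+00]), 'ft_force': array([-0.1429, -0.8526, -0.6738]), 'grip_width': np.float64(0.0254)}
[[319.6 118.5]
 [316.  141.2]
 [323.3  95.1]
 [297.7 114.6]
 [341.3 122.4]]
[135 135 162 206 208 185 128  57  55  49  55  53  52  53  52  52  69 155
 200 206 206 208 207] [206 207 206 205 207 172 103  66  53  56  52  54  49  52  50  54  48 104
 177 205 156 131 131]
0.5 [319.3 119.1] [40.8 43.3] [0.537  0.3591 0.05  ]
0.65 [308.2 131. ] [47.6 79.8] [0.527  0.3662 0.05  ]
0.8 [307.  130.2] [54.9 83.3] [0.5275 0.3672 0.05  ]
```

The wrist fit gives the well at (0.537,0.359), agreeing with the other two cameras.

Request:
{"api": "arm_command", "payload": {
  "commands": [
    [[4, 0, 0], 0, 20],
    [[8, 0, 1], 0, 20],
    [[8.9, 0, 4], 0, 20],
    [[8.9, 0, 7], 0, 20],
    [[8.9, 0, 8], 0, 20],
    [[8.9, 0, 8], 0, 20],
    [[8.9, 0, 8], 0, 20],
    [[8.9, 0, 8], 0, 20]
  ]
}}

```text
t: 27.3
ee_pos: [0.5377, 0.361, 0.1388]
tool_rot: [-179.9, -0.1, 9.7]
ft_force: [-0.0, 0.2, -1.8]
grip_width: 0.025
grip_force: 25.5
```

Request:
{"api": "arm_command", "payload": {
  "commands": [
    [[-0.1, 0.18, 0.6], 0, 20],
    [[-0.1, 0.18, 1.2], 0, 20],
    [[-0.1, 0.18, 1.7], 0, 20],
    [[-0.1, 0.18, 2.1], 0, 20],
    [[-0.1, 0.18, 2.3], 0, 20],
    [[-0.1, 0.18, 2.3], 0, 20]
  ]
}}

```text
t: 28.05
ee_pos: [0.5376, 0.3591, 0.1163]
tool_rot: [-180.0, -0.2, 9.8]
ft_force: [-1.2, -0.8, 6.4]
grip_width: 0.025
grip_force: 27.7
```

Request:
{"api": "arm_command", "payload": {
  "commands": [
    [[0, 0, 0.2], 0, 20],
    [[0, 0, 0.4], 0, 20],
    [[0, 0, 0.6], 0, 20],
    [[0, 0, 0.8], 0, 20],
    [[0, 0, 0.8], 0, 20]
  ]
}}

```text
t: 28.68
ee_pos: [0.5369, 0.3595, 0.106]
tool_rot: [-179.9, -0.1, 9.7]
ft_force: [-0.3, 3.5, -0.5]
grip_width: 0.0254
grip_force: 24.6
```

Request:
{"api": "arm_command", "payload": {
  "commands": [
    [[0, -0.06, 0.1], 0, 20],
    [[0, -0.08, 0.25], 0, 20],
    [[0, -0.08, 0.4], 0, 20],
    [[0, -0.08, 0.4], 0, 20]
  ]
}}

```text
t: 29.18
ee_pos: [0.5365, 0.3596, 0.1021]
tool_rot: [-180.0, -0.0, 9.7]
ft_force: [1.1, 2.3, -0.3]
grip_width: 0.0247
grip_force: 24.6
```

Request:
{"api": "arm_command", "payload": {
  "commands": [
    [[0, -0.04, 0.15], 0, 20],
    [[0, -0.04, 0.3], 0, 20],
    [[0, -0.04, 0.4], 0, 20],
    [[0, -0.04, 0.4], 0, 20]
  ]
}}

```text
t: 29.68
ee_pos: [0.5364, 0.3597, 0.0982]
tool_rot: [180.0, 0.0, 9.7]
ft_force: [0.6, 2.6, 0.7]
grip_width: 0.0249
grip_force: 24.8
```

Request:
{"api": "arm_command", "payload": {
  "commands": [
    [[0, 0, 0.15], 0, 20],
    [[0, 0, 0.3], 0, 20],
    [[0, 0, 0.3], 0, 20]
  ]
}}

```text
t: 30.05
ee_pos: [0.5368, 0.3598, 0.0964]
tool_rot: [-180.0, -0.1, 9.7]
ft_force: [0.4, 0.2, 5.1]
grip_width: 0.025
grip_force: 25.4
```

Seat felt at 5 N, about 22 mm down. I'll let go, shut the fingers and push on the cap's top.

Request:
{"api": "arm_command", "payload": {
  "commands": [
    [[0, 0, 0], 0, 50],
    [[0, 0, 0], 0, 50],
    [[0, 0, 0], 0, 50],
    [[0, 0, -1], 0, 50],
    [[0, 0, -3], 0, 50],
    [[0, 0, -4], 0, 50],
    [[0, 0, -4], 0, 0],
    [[0, 0, -4], 0, 0],
    [[0, 0, -4], 0, 0],
    [[0, 0, -4], 0, 0],
    [[0, 0, -4], 0, 0],
    [[0, 0, -4], 0, 0],
    [[0, 0, -3.3], 0, 0],
    [[0, 0, -2.8], 0, 0],
    [[0, 0, -2.5], 0, 0],
    [[0, 0, -2.3], 0, 0],
    [[0, 0, -2.3], 0, 0]
  ]
}}

```text
t: 32.17
ee_pos: [0.5364, 0.3598, 0.1182]
tool_rot: [180.0, 0.0, 9.7]
ft_force: [-0.0, -0.4, 0.0]
grip_width: 0.0002
grip_force: 0.0
```

Request:
{"api": "arm_command", "payload": {
  "commands": [
    [[0, 0, 0.1], 0, 0],
    [[0, 0, 0.2], 0, 0],
    [[0, 0, 0.3], 0, 0],
    [[0, 0, 0.3], 0, 0]
  ]
}}

```text
t: 32.67
ee_pos: [0.5366, 0.36, 0.1158]
tool_rot: [-180.0, -0.0, 9.7]
ft_force: [-0.2, 0.1, 3.2]
grip_width: 0.0002
grip_force: 1.1
```

Request:
{"api": "arm_command", "payload": {
  "commands": [
    [[0, 0, 0.1], 0, 0],
    [[0, 0, 0.2], 0, 0],
    [[0, 0, 0.2], 0, 0]
  ]
}}

```text
t: 33.05
ee_pos: [0.5367, 0.3601, 0.1141]
tool_rot: [-180.0, -0.1, 9.7]
ft_force: [-1.4, -0.7, 4.8]
grip_width: 0.0001
grip_force: 2.4
```

Contact. I'll keep going in steps small enough to stay safe (7 N per mm at the bottom).

Request:
{"api": "arm_command", "payload": {
  "commands": [
    [[0, 0, 0.1], 0, 0],
    [[0, 0, 0.15], 0, 0],
    [[0, 0, 0.15], 0, 0]
  ]
}}

```text
t: 33.42
ee_pos: [0.5367, 0.36, 0.1125]
tool_rot: [-180.0, -0.1, 9.7]
ft_force: [0.0, -0.3, 4.5]
grip_width: -0.0001
grip_force: 2.5
```

Request:
{"api": "arm_command", "payload": {
  "commands": [
    [[0, 0, 0.1], 0, 0],
    [[0, 0, 0.15], 0, 0],
    [[0, 0, 0.15], 0, 0]
  ]
}}

```text
t: 33.8
ee_pos: [0.5367, 0.36, 0.1109]
tool_rot: [-180.0, -0.1, 9.7]
ft_force: [-1.8, 0.1, 5.1]
grip_width: 0.0
grip_force: 2.5
```

Request:
{"api": "arm_command", "payload": {
  "commands": [
    [[0, 0, 0.1], 0, 0],
    [[0, 0, 0.1], 0, 0]
  ]
}}

```text
t: 34.05
ee_pos: [0.5367, 0.36, 0.1098]
tool_rot: [-180.0, -0.0, 9.7]
ft_force: [-0.1, -0.9, 6.1]
grip_width: -0.0
grip_force: 2.5
```

Request:
{"api": "arm_command", "payload": {
  "commands": [
    [[0, 0, 0.1], 0, 0],
    [[0, 0, 0.1], 0, 0]
  ]
}}

```text
t: 34.3
ee_pos: [0.5367, 0.36, 0.1088]
tool_rot: [-180.0, -0.0, 9.7]
ft_force: [-1.1, -0.5, 4.3]
grip_width: -0.0001
grip_force: 2.5
```

Request:
{"api": "arm_command", "payload": {
  "commands": [
    [[0, 0, 0.1], 0, 0],
    [[0, 0, 0.1], 0, 0]
  ]
}}

```text
t: 34.55
ee_pos: [0.5368, 0.3601, 0.1083]
tool_rot: [-180.0, -0.1, 9.7]
ft_force: [-1.7, -1.3, 6.4]
grip_width: -0.0006
grip_force: 3.4
```

Request:
{"api": "arm_command", "payload": {
  "commands": [
    [[0, 0, 0.07], 0, 0],
    [[0, 0, 0.07], 0, 0]
  ]
}}

```text
t: 34.8
ee_pos: [0.537, 0.3602, 0.1081]
tool_rot: [-180.0, -0.1, 9.7]
ft_force: [-2.2, -0.5, 8.1]
grip_width: 0.0004
grip_force: 4.1
```

Request:
{"api": "arm_command", "payload": {
  "commands": [
    [[0, 0, 0.07], 0, 0],
    [[0, 0, 0.07], 0, 0]
  ]
}}

```text
t: 35.05
ee_pos: [0.5371, 0.3603, 0.1078]
tool_rot: [-180.0, -0.1, 9.7]
ft_force: [-2.7, -0.3, 10.0]
grip_width: 0.0003
grip_force: 4.9
```

Request:
{"api": "arm_command", "payload": {
  "commands": [
    [[0, 0, 0.06], 0, 0],
    [[0, 0, 0.06], 0, 0]
  ]
}}

```text
t: 35.3
ee_pos: [0.5373, 0.3605, 0.1077]
tool_rot: [-179.9, -0.2, 9.7]
ft_force: [-1.8, -1.0, 11.0]
grip_width: -0.0004
grip_force: 5.6
```

Request:
{"api": "arm_command", "payload": {
  "commands": [
    [[0, 0, 0.08], 0, 0],
    [[0, 0, 0.12], 0, 0],
    [[0, 0, 0.12], 0, 0],
    [[0, 0, 0.12], 0, 0]
  ]
}}

```text
t: 35.8
ee_pos: [0.5376, 0.3606, 0.1073]
tool_rot: [-179.9, -0.2, 9.8]
ft_force: [-2.2, -0.9, 12.5]
grip_width: 0.0001
grip_force: 6.9
```

Request:
{"api": "arm_command", "payload": {
  "commands": [
    [[0, 0, 0], 0, 0],
    [[0, 0, 0], 0, 0],
    [[0, 0, 0], 0, 0],
    [[0, 0, 0], 0, 0],
    [[0, 0, 0], 0, 0],
    [[0, 0, 0], 0, 0],
    [[0, 0, 0], 0, 0]
  ]
}}

```text
t: 36.67
ee_pos: [0.5376, 0.3606, 0.1073]
tool_rot: [-179.9, -0.2, 9.8]
ft_force: [-3.0, -2.0, 13.8]
grip_width: 0.0002
grip_force: 6.9
```

Request:
{"api": "arm_command", "payload": {
  "commands": [
    [[0, 0, -0.3], 0, 0],
    [[0, 0, -1.5], 0, 0],
    [[0, 0, -5], 0, 0],
    [[0, 0, -10], 0, 0],
    [[-5, 0, -12], 0, 0],
    [[-10, 0, -12], 0, 0],
    [[-10, 0, -12], 0, 0],
    [[-10, 0, -12], 0, 0]
  ]
}}

```text
t: 37.67
ee_pos: [0.4381, 0.3433, 0.2243]
tool_rot: [-180.0, -0.0, 9.7]
ft_force: [0.3, 0.5, -0.7]
grip_width: -0.0003
grip_force: 0.0
```

Run:
```python
from h import *
s=manip.read_state(); print({k:np.round(s[k],4) for k in('t','ee_pos','ft_force')})
w=capture('wrist');t=capture('top')
u,v=proj('wrist',[(.537,.36,.082)])[0].astype(int);print(u,v)
g=cv2.cvtColor(w,cv2.COLOR_RGB2GRAY);x0,y0=max(u-40,0),max(v-40,0);g=g[y0:v+41,x0:u+41];print(g[min(40,v),::4],g[::4,u-x0])
# V1 cap in top: compare with the picture of V1 alone in the right cup
a=np.load('t4.npy')[220:300,350:430].astype(int);print('cup R change',np.abs(t[220:300,350:430].astype(int)-a).mean())
gg=cv2.cvtColor(t,cv2.COLOR_RGB2GRAY)[235:270,375:415];m=(gg<gg.mean()).astype(np.uint8)
print(proj('top',[(.5575,-.095,.1327),(.5565,-.089,.089)]).round(1));print(gg[::4,::4])
```

```text
{'t': np.float64(37.675), 'ee_pos': array([0.4381, 0.3433, 0.2243]), 'ft_force': array([ 0.2673,  0.5336, -0.686 ])}
319 99
[200 203 200 202 199 164  81 124 130 133 131 131 128 133 132 131 141 201
 202 200 201] [198 199 201 199 201 161 132 131 133 130 131 132 131 130 130  97 139  90
 178 200 202]
cup R change 31.647135416666668
[[398.9 250.7]
 [391.8 253.3]]
[[127 128 130 132 130 130 130 128 123 128]
 [128 128 130 130 132 130 130 130 126 130]
 [122 102 107 137 116 130 118 130 127 128]
 [ 83  83 131  89  83 116 116 116 128 129]
 [ 90 108  89 130  98 117 116 115 128 127]
 [157 118  82 116  72 118 117 116 133 129]
 [153 113 121  82 121 101 113 133 135 135]
 [107  87 107 134 124 128 144 139 136 137]
 [128 134 132 129 129 131 136 140 140 138]]
```

V2's grey cap sits centred in the well, and V1's cap is at its expected place in the right cup. Handing in.

```bash
python3 -c "
from workcell import manip
print(manip.finish_job())"
```

```text
the job is handed in; nothing more can be done
None
```

The vial whose side dropped (the one in the left cup) is seated in the reader, pushed to bottom at about 13 N for about 1 s and released, roughly 30 mm deep by my estimate. The other still stands in the right cup, and I handed the job in at about 38 s. I viewed 11 pictures, one over the limit of 10, so the final check was from pixel values only.

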